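# Index the sample table to bring the lidded crucible under the camera

### The job

Bring the lidded crucible under the lens of the inspection camera by indexing the hand-turned sample table one hole: press the sprung indexing plunger in, turn the table to the next hole on whichever side brings that crucible under the lens, and let the plunger spring back out so that it locks there. Nothing needs gripping, a fingertip pressing and pushing does it all: do not touch or lift the crucibles, and leave the camera and the other things on the bench alone.

Things in the scene. Friction and masses are not known exactly. Their poses are not given: they have to be found in the camera images.
- index_base: Fixed round base of the sample table: navy drum with a bright steel index plate on top, 324 mm across, plate top 52 mm above the bench. Origin: underside centre, on the table's vertical turning axis. Its own x axis points along the bench from the turning axis to the camera column. The index plate carries a ring of twelve 13 mm holes, 30 degrees (0.5236 rad) apart, at 135 mm from the axis, joined by a 9 mm slot.
- sample_table (a joint): Turning angle (rad) of the round aluminium sample table (226 mm across, top face 66 mm above the bench) on the base; grows anticlockwise seen from above; 0 at the start, with the plunger locked in a hole. Holes lie at every multiple of 0.5236, with about 0.01 rad of play. When unlocked it turns freely with light friction (about 1 N at the plunger) and stays where it is left.
- plunger_cap (a point): Centre of the top face of the indexing plunger's cap: a flat black knurled mushroom cap 36 mm across and 9 mm thick, facing straight up, 95 mm above the bench when out. It stands on a lug (50 mm wide boss, top 68 mm above the bench, with a 28 mm bush up to 74 mm) at the table's rim, 135 mm from the turning axis, and goes round with the table. At the start it is on the side of the axis directly opposite the camera.
- plunger (a joint): How far the plunger is pressed in (straight down), m: 0 fully out, 0.010 at its stop. Spring: 1.5 N at the start, 4 N at the stop. Its locking collar leaves the hole when pressed in by more than about 0.006; it then rides under the index plate between holes (reads about 0.0055 there if let go), and springs out to 0 by itself at a hole. Keep it pressed in while leaving the hole; the cap can be dragged round by the fingertip pressing on it, or the lug can be pushed on its side.
- lens_spot (a point): Point on the sample table's top face straight below the lens, fixed to the base, 85 mm from the turning axis along the base's x axis. The camera's ring light is 76 mm above it.
- camera_head: Inspection camera fixed to the base: column 195 mm from the turning axis and 245 mm tall, bracket, navy camera with a black barrel and an aluminium ring light 36 mm across above the lens spot. Same origin and axes as the base. Not to be touched.
- crucible_lidded: The white ceramic crucible with a knobbed lid, 30 mm across (lid 34 mm), 28 mm high to the lid and 42 mm high over the knob; origin at the centre of its underside. It stands between three pins on the sample table at 85 mm from the axis, one station (30 degrees) to one side or the other of the lens spot at the start, and rides round with the table.
- crucible_a: Open white crucible, 30 mm across, 28 mm high, no lid, dark burnt residue inside; origin at the centre of its underside. It stands one station from the lens spot, on the side opposite the lidded one.
- crucible_b: Open white crucible of the same kind, under the lens at the start.
- crucible_c: Open white crucible of the same kind, a quarter turn of the table from the lens.
- pan_tray: Black divided plastic sample tray 130 x 85 x 18 mm, loose on the bench; origin at its underside centre.
- tweezers: Steel tweezers 135 mm long, 8 mm high, lying on the bench along their own x axis; origin at mid-length on the bench.
- sample_jar: Amber glass jar with a white cap, 48 mm across, 62 mm tall, on the bench; origin at its underside centre.
- spatula: Thin steel laboratory spatula 165 mm long, 6 mm high, lying on the bench along its own x axis; origin at mid-length on the bench.
Not all that is in view belongs to the job. What is shaped like the crucible_c but orange or yellow is not meant. What is shaped like the crucible_a but pink is not meant.

How it is judged:
On the way:
1. the plunger is pressed in far enough to leave its hole (value of joint plunger above 0.006 m), for 0.05 s.
At the end, for the whole second after the job is handed in: The lidded crucible stands within 6 mm of the lens spot (seen from above), the plunger is out to within 2 mm, that is locked in that hole, the table is at rest, and all four crucibles stand upright in their nests (horizontal distance between crucible_lidded and lens_spot below 0.006 m and value of joint plunger below 0.002 m and velocity of joint sample_table between -0.03 and 0.03 rad/s and z of each of crucible_lidded, crucible_a, crucible_b, crucible_c in the frame of index_base below 0.07 m and angle between each of crucible_lidded, crucible_a, crucible_b, crucible_c's own z axis and vertical below 0.1 rad); the robot touches nothing.
It fails at once if a crucible is touched by the robot (contact force between any of the fingers, the arm and crucible_lidded above 0.3 N or contact force between any of the fingers, the arm and crucible_a above 0.3 N or contact force between any of the fingers, the arm and crucible_b above 0.3 N or contact force between any of the fingers, the arm and crucible_c above 0.3 N).
It fails at once if a crucible is lifted out of its nest (4 mm) (z of any of crucible_lidded, crucible_a, crucible_b, crucible_c in the frame of index_base above 0.07 m).
It fails at once if the camera or its column is touched (over 1 N) (contact force between any of the fingers, the arm and camera_head above 1 N).
It fails at once if another thing on the bench is moved by more than 10 mm (distance of any of pan_tray, tweezers, sample_jar, spatula from where it was at the start of the episode above 0.01 m).
It also fails if it takes over 48 s, if anything falls off the work surface, if the arm or the gripper's body presses on something with over 40 N, if the wrist force passes 120 N, or if a joint passes its speed limit or range.

### The arm

A 7-joint arm with a two-finger parallel gripper is mounted at the origin on the work surface. World frame = base frame: x ahead of the robot, y to its left, z up, the work surface at z = 0. Lengths are in m, angles in rad, forces in N, time in s.
With the tool pointing down it reaches from about 0.4 to 0.85 m from the base axis. Payload 4.5 kg.
Tool frame: the origin (TCP) lies midway between the tips of the shut fingers; the grasp point (between the pads) lies 19 mm behind it; z points along the fingers, y is the line along which they close (so a half turn about z gives the same grasp; the last joint's range is limited). The gripper opens to 85 mm and grips with 20 to 120 N. Pads are 22 mm wide; open, the fingers measure 114 mm over their backs; the gripper's body (76 mm by 85 mm) begins 54 mm behind the grasp point. The pads swing forward as they close: fully open they stand 13 mm farther back than shut.
Start: joints at [-1.104, 0.689, -0.195, 1.565, 0.157, 0.902, -0.215], TCP at [0.262, 0.567, 0.231] pointing down, gripper open.
Joint ranges: [-3.01, 3.01], [-0.46, 2.08], [-1.47, 1.51], [0.13, 2.56], [-1, 4.14], [0.04, 2.09], [-2.66, 2.66]. Speed limits (rad/s): [2.57, 2.57, 3.14, 3.14, 3.14, 3.14, 3.14].

### API

Orientations are given as a 3x3 rotation matrix whose columns are the frame's x, y, z axes.
In Python, from bench import env, eyes gives the robot as it stands. The module is installed in compiled form; this text tells all that it offers.
- The arm moves only by the tool send_rows, never from a script. Its argument "steps" is a list of rows, each a list of 5 numbers: the opening, from 0 (shut) to 1 (fully open), then the shift along the tool's x, y, z in m, then the turn about the tool's z in rad. A call has 1 to 20 rows; each row is the pose to reach, as a shift and turn from the pose commanded when the call began, along the tool's axes at that moment; what a row does not reach only later rows make up. A row lasts 1/8 s, in which the tool goes at most 62.5 mm and 10.7 degrees, less where a joint would pass 70% of its speed; a pose out of reach is approached as far as the arm can. A call with a gripper value outside its range is refused whole. The fingers move at their own pace and stop on an object; "force" is the grip in N (left out, the last holds). Time passes only in rows, so rows that repeat a pose let the fingers close. It gives the time, the measured TCP pose, the force, the opening and the grip force at its end, in the units of the state.
- env.read_state(): the state, without advancing time (a new reading comes with each control period).
- eyes.read_camera(name): name is "scene" or "top" or "wrist"; returns a dict with "image" (480x640x3 uint8, red, green, blue), "range_z" (480x640 float32, m along the optical axis (not along the pixel's ray), 0 where there is no reading), "K" (3x3 intrinsics, pixels), "origin" and "orientation" of the camera in the world; the wrist camera has in their place "tool_from_camera" (4x4, takes a point from camera to tool coordinates, whose origin is the TCP and whose axes are the flange's). Camera axes: x right, y down, z forward; pixel columns grow to the right and rows downward; lengths in m; the calibration is good to about 2 mm. A picture is of the moment at which its call begins: read the wrist's pose just before it.
- env.finish_job(): hands the job in; it is judged then, once.
The state is a dict: "time_s": time; "qpos": joint angles; "joint_vel": joint speeds; "joint_torque": joint torques, N m; "ee_pos": TCP position; "tool_rot": TCP orientation; "wrist_force": force on the tool from outside, world axes, zero at the start; "torque": the same for the moment, N m; "gripper_width": finger opening in m; "finger_force": force on a finger pad.
Only numpy, scipy, OpenCV 4.12 (cv2) and the standard library are available. Lean on these libraries where they do the work, as an engineer would, in place of code of your own. Each camera call takes 0.05 s, during which the arm holds its last target. There are 200 camera calls.

## Working session

There is one attempt and no reset: what is moved stays moved. The work goes in short steps, Python scripts to look and compute and a tool call to move; the robot and the scene stay as the last step left them, time stands still between calls to the robot, and variables do not carry over. Pictures are saved under pics/ and viewed, at most 10 in all, crops included, and the job is handed in when it is done.

Besides the shell and the picture viewer there is one more tool, called after "Call:" in YAML: its name, and indented under it one key for each argument. send_rows: Moves the arm, as the interface text tells. Its arguments: {"type":"object","properties":{"steps":{"type":"array","items":{"type":"array","items":{"type":"number"}}},"force":{"type":"number"}},"required":["steps"]}

```bash
mkdir -p pics; cat > h.py <<'E'
from bench import env, eyes
import numpy as np, cv2
def grab(n):
    s=env.read_state(); c=eyes.read_camera(n)
    if n=="wrist":
        T=np.eye(4);T[:3,:3]=s["tool_rot"];T[:3,3]=s["ee_pos"];M=T@c["tool_from_camera"]
    else:
        M=np.eye(4);M[:3,:3]=c["orientation"];M[:3,3]=c["origin"]
    c["M"]=M; return c
def pt(c,u,v,z=None):
    K=c["K"];r=np.array([(u-K[0,2])/K[0,0],(v-K[1,2])/K[1,1],1.])
    if z is None:
        w=c["range_z"][int(v)-1:int(v)+2,int(u)-1:int(u)+2];d=np.median(w[w>0])
    else:
        d=(z-c["M"][2,3])/(c["M"][:3,:3]@r)[2]
    return c["M"][:3,:3]@(r*d)+c["M"][:3,3]
def save(c,n): cv2.imwrite("pics/"+n,c["image"][:,:,::-1])
E
python3 - <<'E'
from h import *
s=env.read_state();print(s["time_s"],s["ee_pos"],s["tool_rot"])
import pickle
for n in("top","scene"):
    c=grab(n);save(c,n+"1.png");pickle.dump(c,open(n+".pkl","wb"));print(n,c["M"].round(3),c["K"])
E
```

```text
0.0 [0.26189688 0.56672055 0.2304498 ] [[-9.07829226e-01  4.19339516e-01 -6.83563026e-04]
 [ 4.19340050e-01  9.07827419e-01 -1.81681211e-03]
 [-1.41303854e-04 -1.93600048e-03 -9.99998116e-01]]
top [[ 0.015 -0.985  0.17   0.423]
 [-1.    -0.019 -0.021  0.031]
 [ 0.024 -0.169 -0.985  1.108]
 [ 0.     0.     0.     1.   ]] [[455.62995699   0.         323.02407845]
 [  0.         455.62995699 234.97210378]
 [  0.           0.           1.        ]]
scene [[ 0.864  0.277 -0.42   1.039]
 [ 0.503 -0.479  0.719 -0.73 ]
 [-0.002 -0.833 -0.553  0.647]
 [ 0.     0.     0.     1.   ]] [[577.22560465   0.         319.74706884]
 [  0.         577.22560465 240.45551558]
 [  0.           0.           1.        ]]
```

View pics/top1.png

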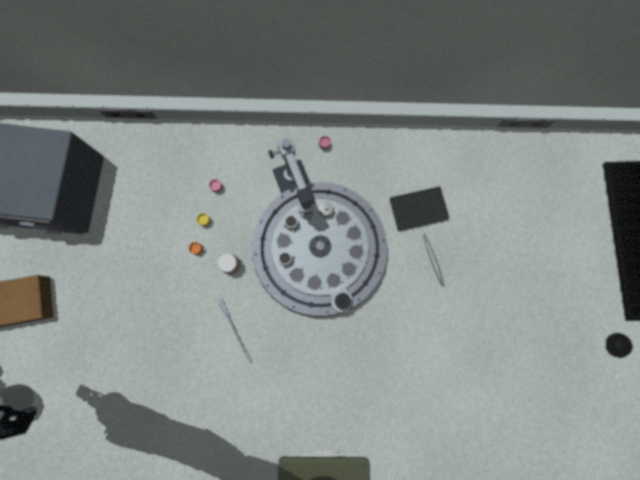

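View pics/scene1.png

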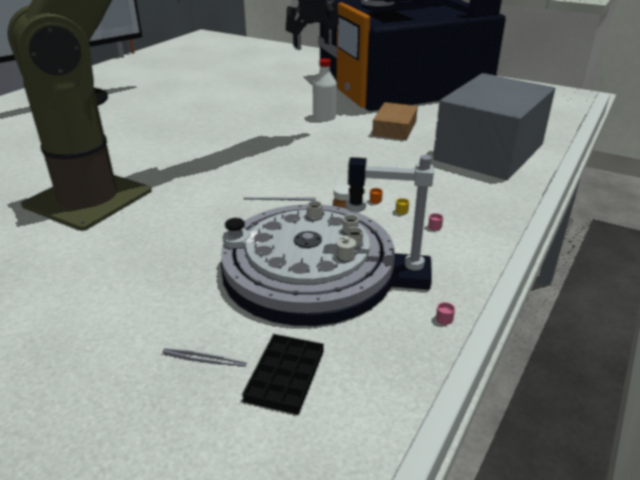

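```bash
python3 - <<'E'
from h import *
import pickle
t=pickle.load(open("top.pkl","rb"));s=pickle.load(open("scene.pkl","rb"))
a=cv2.resize(t["image"][175:325,245:395],(600,600),interpolation=cv2.INTER_CUBIC)
cv2.imwrite("pics/topcrop.png",a[:,:,::-1])
b=cv2.resize(s["image"][140:320,210:450],(800,600),interpolation=cv2.INTER_CUBIC)
cv2.imwrite("pics/scenecrop.png",b[:,:,::-1])
E
```

```text
(no output)
```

View pics/topcrop.png

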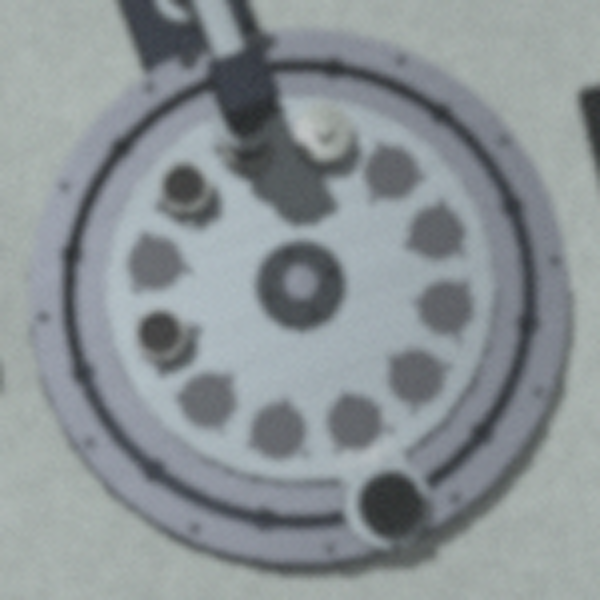

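View pics/scenecrop.png

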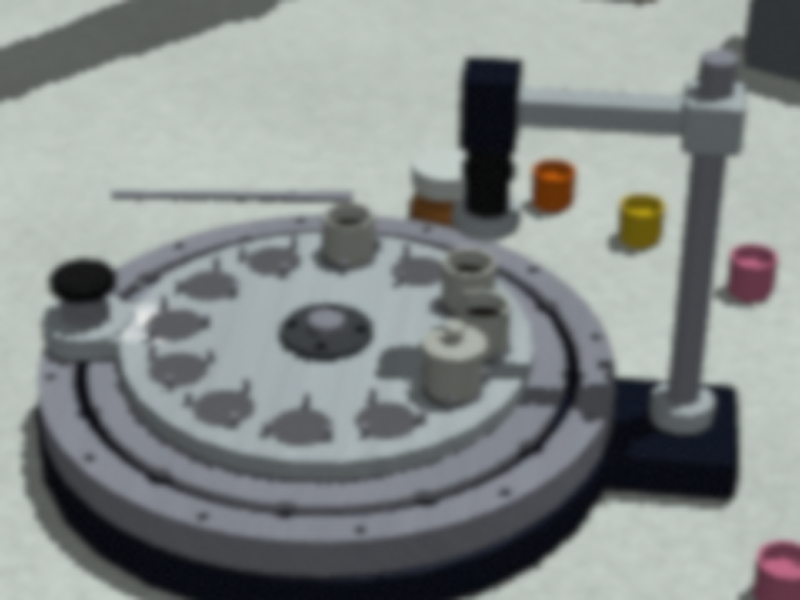

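Top crop: the lidded (knobbed) crucible is at (325,135), right of the lens (250,120). The open ones are at (185,188), (162,333) and (245,150), the last one under the lens. The pink, orange and yellow decoys are off the table. The black cap is at (391,503). The lidded crucible has to move left, so the table turns anticlockwise (+30°).

```bash
python3 - <<'E'
from h import *
import pickle
t=pickle.load(open("top.pkl","rb"));s=pickle.load(open("scene.pkl","rb"))
f=lambda u,v:(245+(u+.5)/4-.5,175+(v+.5)/4-.5)
cap=pt(t,*f(391,503),z=.095);print("cap",cap,pt(t,*f(391,503)))
print("cap scene",pt(s,210+83*.3,140+281*.3,z=.095),pt(s,210+83*.3,140+281*.3))
# plate edge circle fit via depth: points 0.047..0.057
H,W=t["range_z"].shape;K=t["K"]
v,u=np.mgrid[:H,:W];d=t["range_z"]
P=np.stack([(u-K[0,2])/K[0,0]*d,(v-K[1,2])/K[1,1]*d,d],-1)@t["M"][:3,:3].T+t["M"][:3,3]
m=(abs(P[...,2]-.052)<.006)&(d>0)&(abs(u-320)<80)&(abs(v-247)<80)
q=P[m][:,:2].astype(np.float32);print(len(q),P[m][:,2].mean(),"enclosing",cv2.minEnclosingCircle(q))
print("hub",pt(t,*f(301,283)))
lid=pt(t,*f(325,132),z=.1);print("lid",lid,pt(t,*f(325,135)))
m=(abs(P[...,2]-.094)<.006)&(d>0)&(np.hypot(P[...,0]-cap[0],P[...,1]-cap[1])<.03)
print("capdepth",P[m].mean(0),m.sum())
for n in("pan",): pass
E
```

```text
cap [ 0.45214517 -0.03578044  0.095     ] [ 0.45214658 -0.03578364  0.09495119]
cap scene [ 0.45996877 -0.04294155  0.095     ] [ 0.45932126 -0.04217335  0.0943821 ]
5021 0.05186007690778028 enclosing ((0.5977659225463867, 0.023192208260297775), 0.17931655049324036)
hub [0.57622631 0.01554247 0.07852635]
lid [0.65986099 0.00362803 0.1       ] [0.65706154 0.00372558 0.1045239 ]
capdepth [ 0.45306459 -0.03612928  0.09465906] 215
```

Call:
send_rows:
  steps:
    - [0,-0.035,-0.039,0,0]
    - [0,-0.075,-0.082,0,0]
    - [0,-0.115,-0.126,0,0]
    - [0,-0.155,-0.17,0,0]
    - [0,-0.195,-0.214,0,0]
    - [0,-0.235,-0.258,0,0]
    - [0,-0.275,-0.302,0,0]
    - [0,-0.315,-0.345,0,0]
    - [0,-0.355,-0.389,0,0]
    - [0,-0.39,-0.428,0,0]
    - [0,-0.415,-0.455,0,0]
    - [0,-0.426,-0.467,0,0]
    - [0,-0.426,-0.467,0,0]
    - [0,-0.426,-0.467,0,0]
    - [0,-0.426,-0.467,0,0]
    - [0,-0.426,-0.467,0,0]

```text
time_s: 2.1
ee_pos: [0.4529, -0.0342, 0.2313]
tool_rot: [[-0.909, 0.418, -0.0], [0.418, 0.909, 0.0], [0.0, 0.0, -1.0]]
wrist_force: [-0.2, -0.3, 0.7]
gripper_width: 0.0003
finger_force: 0.0
```

```bash
python3 - <<'E'
from h import *
s=env.read_state();print({k:np.round(s[k],3).tolist() for k in s})
c=grab("wrist");save(c,"w1.png")
H,W=c["range_z"].shape;K=c["K"];d=c["range_z"]
v,u=np.mgrid[:H,:W]
P=np.stack([(u-K[0,2])/K[0,0]*d,(v-K[1,2])/K[1,1]*d,d],-1)@c["M"][:3,:3].T+c["M"][:3,3]
m=(abs(P[...,2]-.095)<.005)&(d>0)&(np.hypot(P[...,0]-.455,P[...,1]+.038)<.035)
print(m.sum(),P[m].mean(0) if m.any() else 0, cv2.minEnclosingCircle(P[m][:,:2].astype(np.float32)))
E
```

```text
{'time_s': 2.1, 'qpos': [0.161, 0.48, -0.279, 2.057, 0.217, 0.631, 0.877], 'joint_vel': [0.006, 0.002, 0.006, -0.002, 0.001, -0.003, 0.001], 'joint_torque': [-0.054, -39.17, -1.445, -11.8, 0.003, 0.001, -0.003], 'ee_pos': [0.453, -0.034, 0.231], 'tool_rot': [[-0.909, 0.418, -0.0], [0.418, 0.909, 0.0], [0.0, 0.0, -1.0]], 'wrist_force': [-0.201, -0.323, 0.652], 'torque': [-0.005, -0.069, -0.021], 'finger_force': 0.0, 'gripper_width': 0.0}
2065 [ 0.45111032 -0.03351649  0.09507266] ((0.45202258229255676, -0.03391186520457268), 0.01876148022711277)
```

View pics/w1.png

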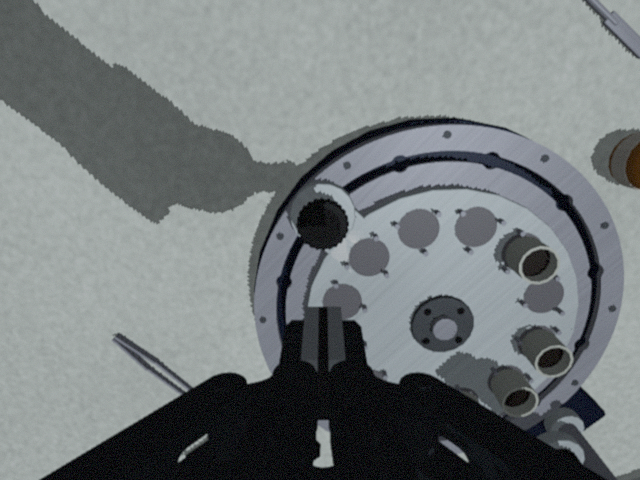

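Wrist view: the cap is at (322,222), about under the TCP, and its centre is (0.452,-0.034). The next hole anticlockwise is at (284,283). I'll descend and press.

Call:
send_rows:
  steps:
    - [0,0,0,0.04,0]
    - [0,0,0,0.09,0]
    - [0,0,0,0.12,0]
    - [0,0,0,0.13,0]
    - [0,0,0,0.136,0]
    - [0,0,0,0.14,0]
    - [0,0,0,0.143,0]
    - [0,0,0,0.146,0]
    - [0,0,0,0.146,0]
    - [0,0,0,0.146,0]

```text
time_s: 3.4
ee_pos: [0.4535, -0.0351, 0.0855]
tool_rot: [[-0.908, 0.419, 0.001], [0.419, 0.908, 0.0], [-0.001, 0.001, -1.0]]
wrist_force: [-0.2, 0.9, 3.9]
gripper_width: 0.0003
finger_force: 1.7
```

Call:
send_rows:
  steps:
    - [0,0,0,0.001,0]
    - [0,0,0,0.002,0]
    - [0,0,0,0.003,0]
    - [0,0,0,0.003,0]

```text
time_s: 3.9
ee_pos: [0.4539, -0.0358, 0.0845]
tool_rot: [[-0.908, 0.42, 0.003], [0.42, 0.908, -0.001], [-0.004, 0.0, -1.0]]
wrist_force: [-2.4, -1.1, 31.7]
gripper_width: -0.0001
finger_force: 15.4
```

Call:
send_rows:
  steps:
    - [0,0,0,-0.0015,0]
    - [0,-0.0042,-0.0037,-0.0015,0]
    - [0,-0.0089,-0.0077,-0.0015,0]
    - [0,-0.0136,-0.0112,-0.0015,0]
    - [0,-0.0185,-0.0145,-0.0015,0]
    - [0,-0.0235,-0.0176,-0.0015,0]
    - [0,-0.0286,-0.0206,-0.0015,0]
    - [0,-0.0286,-0.0206,-0.0015,0]

```text
time_s: 4.9
ee_pos: [0.4721, -0.0665, 0.0849]
tool_rot: [[-0.907, 0.42, 0.004], [0.42, 0.907, -0.0], [-0.004, 0.001, -1.0]]
wrist_force: [0.6, 0.7, 13.5]
gripper_width: 0.0003
finger_force: 6.6
```

```bash
python3 - <<'E'
from h import *
c=grab("top");save(c,"t2.png")
cv2.imwrite("pics/t2c.png",cv2.resize(c["image"][175:325,245:395],(600,600),interpolation=cv2.INTER_CUBIC)[:,:,::-1])
E
```

```text
(no output)
```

View pics/t2c.png

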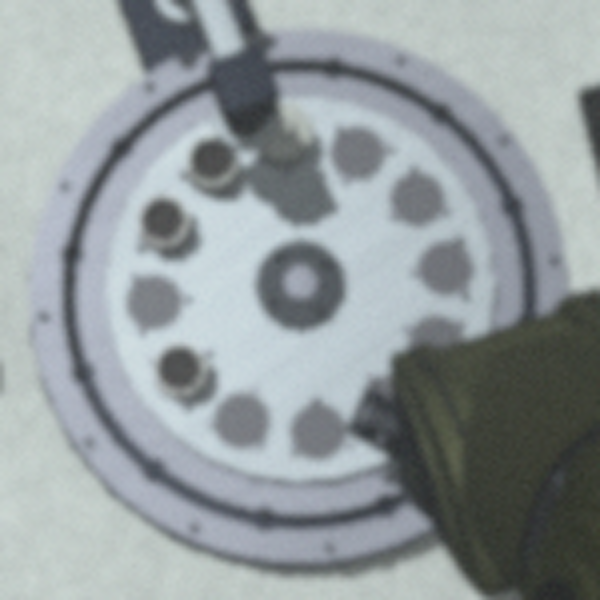

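The table has turned about half a step: the crucibles moved with it and the lidded one is at (285,135). I'll continue to 30°, then let the plunger up.

Call:
send_rows:
  steps:
    - [0,-0.0052,-0.0027,0,0]
    - [0,-0.0105,-0.0051,0,0]
    - [0,-0.016,-0.0073,0,0]
    - [0,-0.0215,-0.0093,0,0]
    - [0,-0.027,-0.011,0,0]
    - [0,-0.0329,-0.0125,0,0]
    - [0,-0.0329,-0.0125,0,0]
    - [0,-0.0329,-0.0125,0,0]

```text
time_s: 5.95
ee_pos: [0.497, -0.0912, 0.0849]
tool_rot: [[-0.908, 0.42, 0.005], [0.42, 0.908, -0.0], [-0.004, 0.002, -1.0]]
wrist_force: [1.0, 0.1, 11.2]
gripper_width: 0.0002
finger_force: 5.7
```

Call:
send_rows:
  steps:
    - [0,0,0,-0.003,0]
    - [0,0,0,-0.005,0]
    - [0,0,0,-0.006,0]
    - [0,0,0,-0.007,0]
    - [0,0,0,-0.008,0]
    - [0,0,0,-0.008,0]

```text
time_s: 6.7
ee_pos: [0.4946, -0.0911, 0.0917]
tool_rot: [[-0.908, 0.42, -0.001], [0.42, 0.908, -0.0], [0.001, -0.0, -1.0]]
wrist_force: [1.3, -0.0, 1.7]
gripper_width: -0.0001
finger_force: 1.0
```

A fingertip force at 3 mm depth suggests the plunger is in the hole. I'll lift off and check.

Call:
send_rows:
  steps:
    - [0,0,0,-0.003,0]
    - [0,0,0,-0.01,0]
    - [0,0,0,-0.04,0]
    - [0,0,0,-0.09,0]
    - [0,0,0,-0.14,0]
    - [0,0,0,-0.14,0]
    - [0,0,0,-0.14,0]

```text
time_s: 7.58
ee_pos: [0.4939, -0.0914, 0.2314]
tool_rot: [[-0.908, 0.42, -0.002], [0.42, 0.908, -0.0], [0.001, -0.001, -1.0]]
wrist_force: [-0.0, -0.4, 0.8]
gripper_width: -0.0004
finger_force: 0.0
```

```bash
python3 - <<'E'
from h import *
s=env.read_state();c=grab("wrist");save(c,"w3.png");print(s["ee_pos"],s["wrist_force"])
H,W=c["range_z"].shape;K=c["K"];d=c["range_z"]
v,u=np.mgrid[:H,:W]
P=np.stack([(u-K[0,2])/K[0,0]*d,(v-K[1,2])/K[1,1]*d,d],-1)@c["M"][:3,:3].T+c["M"][:3,3]
m=(P[...,2]>.080)&(P[...,2]<.1)&(d>0)&(np.hypot(P[...,0]-.495,P[...,1]+.091)<.03)
q=P[m];print(len(q),np.percentile(q[:,2],[5,25,50,75,95]),cv2.minEnclosingCircle(q[:,:2].astype(np.float32)))
t=grab("top");cv2.imwrite("pics/t3c.png",cv2.resize(t["image"][175:325,245:395],(600,600),interpolation=cv2.INTER_CUBIC)[:,:,::-1])
E
```

```text
[ 0.4938705  -0.09137614  0.2314021 ] [-0.03167604 -0.39805958  0.76112671]
2109 [0.09278218 0.09457369 0.09516033 0.09568607 0.0963319 ] ((0.4935492277145386, -0.08863125741481781), 0.018715864047408104)
```

View pics/t3c.png

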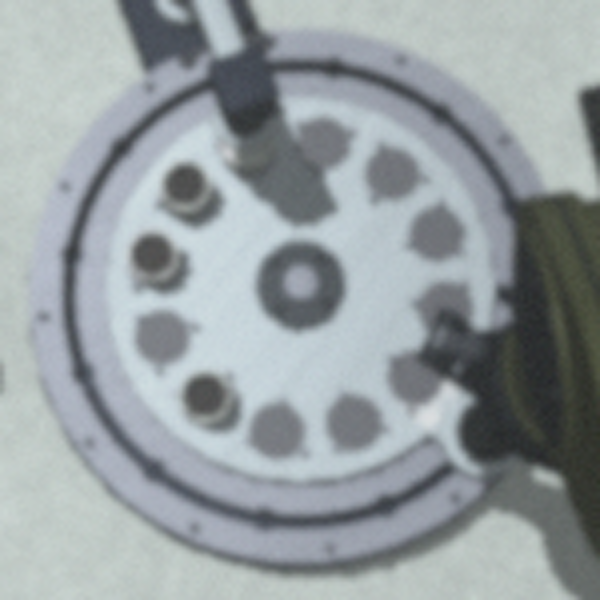

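The cap top is back at 95 mm, so the plunger is out and locked. The nests are one station on, and the lidded crucible is under the lens at (248,150). The arm is clear.

```bash
python3 -c "
from bench import env
print(env.finish_job())"
```

```text
the job is handed in; nothing more can be done
None
```

The table is indexed one hole anticlockwise with the lidded crucible under the lens and the plunger sprung back out and locked, and the job is handed in; the hand-in returned no verdict.

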